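Reset the stock drawer's divider and put a gift box away

TASK

Pull the chest's top drawer, which stands ajar, all the way out to its stop. Then lift the dark loose divider out of its slots and lower it fully down into the pair of slots that makes the compartment between it and the fixed partition next to the eraser just wide enough for the dark gift box (the narrowest setting the box goes into), and set the box down flat on the floor of that compartment without letting it fall. Leave the drawer right out, and leave the candle tin and the ribbon spool where they are.

Things in the scene. Friction and masses are not known exactly. Their poses are not given: they have to be found in the camera images.
- chest_drawer_3 (a joint): Top drawer of the little oak chest: 0 is shut, grows as it is pulled out, stop at 0.125 m; starts ajar at about 0.06. It slides very easily (about 0.6 N), so it can also be pushed in again by accident. Short of the stop, the divider's rear end is trapped under the chest's rail (underside 225 mm above the table).
- chest: Little oak chest of three drawers, fixed to the table, 213 (x, depth) x 316 (y) x 247 mm high. Origin: centre of its underside; the drawers open along its -x. Its flat top overhangs the shut drawers' fronts by 8 mm: front edge of the top at x = -94 mm. A pack and a ribbon spool lie on top at the back, up to 280 mm above the table. The two lower drawers stay shut.
- organiser (a point): Light wood tray fixed in the top drawer, moves with it. Origin: centre of its underside, 167 mm above the table. x: into the chest (the drawer opens along -x), y: across, z: up. In mm: floor top z=3. Rails across it at x=-52..-45 (front) and 45..53 (rear), tops z=23, 90 clear between. Each has 4 slots 10 wide, open to the floor, between 6 mm round-topped teeth, at y=-48, -32, -16, 0.
- drawer_front_edge (a point): Middle of the top edge of the top drawer's front wall (10 mm thick, centred here), 224 mm above the table. The wall can be pinched here from above, one finger inside the ajar drawer. The drawer's side walls stand at organiser y = +-132 to +-138 mm, tops 217 mm above the table; the front's inner face is at organiser x = -52 mm.
- drawer_knob (a point): Centre of the brass knob (20 mm across, sticks out 20 mm) on the top drawer's front, about 180 mm above the table.
- divider: Loose dark wood divider plate, 40 g, 98 mm long (x) x 8 mm thick (y) x 30 mm high (z); the last 6 mm at each end is thinned to 6 mm and stands in the slots, with 2 mm of play either side. Origin: centre of its underside. It stands on the organiser's floor in slot_1 (x along the organiser's x), leaving a 40 mm compartment to the partition.
- slot_1 (a point): On the organiser's floor midway between the facing slots at y = -48: divider here leaves a compartment 40 mm wide (its starting place).
- slot_2 (a point): The same for the slots at y = -32: 56 mm wide.
- slot_3 (a point): The same for the slots at y = -16: 72 mm wide, the narrowest that takes the gift box; the divider belongs here.
- slot_4 (a point): The same for the slots at y = 0: 88 mm wide, too loose.
- compartment (a point): On the organiser's floor, centre of the compartment (90 x 72 mm) between the fixed light partition (8 mm thick at organiser y = -100 to -92 mm, top 33 mm above the underside, as the divider's) and a divider in slot_3. The gift box belongs here, long side along the organiser's x. An eraser lies beyond the partition, washi rolls beyond another at y = +60 mm.
- gift_box: Loose dark brown gift box with a grey lid that does not come off, 62 (x) x 85 (y) x 50 mm high, 0.1 to 0.2 kg, standing on the table. Origin: centre of its underside. In the compartment its y axis lies along the organiser's x, either way round; its top then stands 20 mm above the divider and the partition.
- candle_tin: Bystander: loose round candle tin with a pink lower half, 66 mm across, 30 high, on the table; origin: centre of its underside. Leave it.
- ribbon_spool: Bystander: loose cream ribbon spool, about 82 x 72 mm, 40 high, on the table; origin: centre of its underside. Leave it.

How it is judged:
On the way, in this order (a step that is already met when the one before it is completed fails the run):
1. the top drawer is pulled out to its stop (value of joint chest_drawer_3 above 0.119 m), for 0.2 s.
2. the divider stands fully down in slot_3, let go (value of joint chest_drawer_3 above 0.119 m and y of divider in the frame of slot_3 between -0.005 and 0.005 m and x of divider in the frame of slot_3 between -0.006 and 0.006 m and z of divider in the frame of slot_3 between -0.004 and 0.004 m and angle between divider's own z axis and vertical below 0.1 rad and angle between the x axis of divider and the x axis of organiser, either way round below 0.08 rad and contact force between the fingers and divider below 0.1 N), for 0.2 s.
3. the gift box stands flat in the compartment, let go (value of joint chest_drawer_3 above 0.119 m and y of divider in the frame of slot_3 between -0.005 and 0.005 m and x of divider in the frame of slot_3 between -0.006 and 0.006 m and z of divider in the frame of slot_3 between -0.004 and 0.004 m and angle between divider's own z axis and vertical below 0.1 rad and angle between the x axis of divider and the x axis of organiser, either way round below 0.08 rad and y of gift_box in the frame of compartment between -0.009 and 0.009 m and x of gift_box in the frame of compartment between -0.009 and 0.009 m and z of gift_box in the frame of compartment between -0.004 and 0.004 m and angle between gift_box's own z axis and vertical below 0.08 rad and contact force between the fingers and gift_box below 0.1 N), for 0.2 s.
At the end, for the whole second after the job is handed in: Drawer within 6 mm of its stop; divider upright and fully down (4 mm) in slot_3, within 5 mm across and 6 mm along; gift box upright, flat on the compartment's floor (4 mm), within 9 mm of its centre each way; both released and at rest (all of step 3 and contact force between the fingers and divider below 0.1 N and linear speed of each of gift_box, divider below 0.02 m/s); the robot touches nothing.
It fails at once if the candle tin is moved by more than 20 mm (distance of candle_tin from where it was at the start of the episode above 0.02 m).
It fails at once if the ribbon spool is moved by more than 20 mm (distance of ribbon_spool from where it was at the start of the episode above 0.02 m).
It fails at once if the gift box is let fall (faster than 0.5 m/s out of the fingers) (contact force between the fingers and gift_box below 0.1 N and linear speed of gift_box above 0.5 m/s).
It also fails if it takes over 61 s, if anything falls off the work surface, if the arm or the gripper's body presses on something with over 40 N, if the wrist force passes 120 N, or if a joint passes its speed limit or range.

ROBOT

A 7-joint arm with a two-finger parallel gripper is mounted at the origin on the work surface; the furniture and walls round the work are solid. World frame = base frame: x ahead of the robot, y to its left, z up, the work surface at z = 0. Lengths are in m, angles in rad, forces in N, time in s.
With the tool pointing down it reaches from about 0.425 to 0.875 m from the base axis. Payload 4.7 kg.
Tool frame: the origin (TCP) lies on the centre line of the jaws, within the pads' length; the fingertips stand 19 mm ahead of it and the grasp point (between the pads) is the TCP; x points along the fingers, z is the direction in which the jaws open and shut, and the axes are right-handed (so a half turn about x gives the same grasp; the last joint's range is limited). The gripper opens to 87 mm and grips with 3 to 60 N. Pads are 19 mm wide; open, the fingers measure 117 mm over their backs; the gripper's body (75 mm by 190 mm) begins 51 mm behind the grasp point.
Start: joints at [1.168, 0.321, -0.07, 1.45, 0.023, 1.371, -0.057], TCP at [0.263, -0.594, 0.242] pointing down, gripper open.
Joint ranges: [-2.86, 2.86], [-0.3, 2.09], [-1.38, 1.24], [0.06, 2.45], [-1.56, 4.7], [0.09, 2.05], [-2.69, 2.69]. Speed limits (rad/s): [2.57, 2.57, 3.14, 3.14, 3.14, 3.14, 3.14].

INTERFACE

Orientations are given as a rotation vector (axis times angle).
In Python, from bench import get_state, get_image, camera_info, close_job gives the robot as it stands.
- The arm moves only by the tool jog_arm, never from a script. Its argument "targets" is a list of rows, each a list of 7 numbers: the turn, a rotation vector about the tool's x, y, z in degrees, then the shift along the tool's x, y, z in cm, then the finger opening in cm, from 0 to 8.7. In form: [[wx, wy, wz, tx, ty, tz, jaw], ...]. A call has 1 to 10 rows; each row shifts and turns the commanded pose from where the row before left it, along the tool's axes as they then stand; what a row does not reach is not made up. A row lasts 1/8 s, in which the tool goes at most 62.5 mm and 10.7 degrees, less where a joint would pass 70% of its speed; a pose out of reach is approached as far as the arm can. A call is refused whole if a number of a shift passes 6.25 or a number of a turn 10.7, either way. A call with a gripper value outside its range is refused whole. The fingers move at their own pace and stop on an object; "squeeze" is the grip in N (left out, the last holds). Time passes only in rows, so rows that do not move let the fingers close. It gives the time, the measured TCP pose, the force and the opening at its end, in the units of the state.
- get_state(): the state, without advancing time (a new reading comes with each control period).
- get_image(name): name is "scene" or "top"; returns (picture, depth): 384x512x3 uint8, red, green, blue; 384x512 float32, m along the optical axis (not along the pixel's ray), 0 where there is no reading.
- camera_info(name): a dict with "intrinsics" (3x3 intrinsics, pixels), "world_from_camera" (4x4, takes a point from camera to world coordinates). Camera axes: x right, y up, looking along -z (the intrinsics and any distortion apply to the point x, -y, -z); pixel columns grow to the right and rows downward; lengths in m; the calibration is good to about 2 mm. A picture is of the moment at which its call begins. camera_info takes no time and is no camera call.
- close_job(): hands the job in, once; it reports no verdict.
The state is a dict: "time": time; "joint_positions": joint angles; "qd": joint speeds; "joint_torque": joint torques, N m; "position": TCP position; "tool_rot": TCP orientation; "ft_force": force on the tool from outside, world axes, zero at the start; "torque": the same for the moment, N m; "grip_width": opening from 0.0 (shut) to 1.0 (fully open).
Only numpy, scipy, OpenCV 4.12 (cv2) and the standard library are available. Lean on these libraries where they do the work, as an engineer would, in place of code of your own. Each camera call takes 0.05 s, during which the arm holds its last target.

## Working session

There is one attempt and no reset: what is moved stays moved. The work goes in short steps, Python scripts to look and compute and a tool call to move; the robot and the scene stay as the last step left them, time stands still between calls to the robot, and variables do not carry over. Pictures are saved under pics/ and viewed, and the job is handed in when it is done.

Besides the shell and the picture viewer there is one more tool, called after ">>>" by a JSON object that holds its "method" and its "body". jog_arm: Moves the arm, as the interface text tells. Its arguments: {"type":"object","properties":{"targets":{"type":"array"},"squeeze":{"type":"number"}},"required":["targets"]}

```bash
ls; mkdir -p pics; cat > h.py <<'E'
import numpy as np,cv2
from bench import *
def snap(n,tag):
    im,d=get_image(n); cv2.imwrite(f'pics/{tag}.png',im[:,:,::-1]); np.savez(f'pics/{tag}.npz',im=im,d=d); return im,d
def pts(d,info):
    K=np.array(info['intrinsics']);T=np.array(info['world_from_camera'])
    v,u=np.mgrid[:d.shape[0],:d.shape[1]]
    x=(u-K[0,2])/K[0,0]*d;y=(v-K[1,2])/K[1,1]*d
    P=np.stack([x,-y,-d],-1)
    return P@T[:3,:3].T+T[:3,3]
E
python3 - <<'E'
from h import *
print(get_state())
for n in('scene','top'):
    i=camera_info(n);print({k:np.round(v,4).tolist() if not isinstance(v,str) else v for k,v in i.items()})
    snap(n,n+'0')
E
```

```text
pics
{'time': 0.0, 'joint_positions': array([ 1.16809342,  0.32186177, -0.07008681,  1.45169933,  0.02260322,
        1.37078934, -0.05688191]), 'qd': array([ 6.41095752e-05, -7.93081132e-04, -2.05744840e-05,  6.18337558e-04,
       -2.17606769e-03, -1.16523044e-03, -4.14415676e-04]), 'joint_torque': array([ 4.57984570e-04, -4.91288924e+01, -4.03176695e-01, -3.12527132e+01,
       -6.37075701e-02,  4.36913827e-02,  1.61821740e-04]), 'position': array([ 0.26288792, -0.59388964,  0.24042411]), 'tool_rot': array([ 0.89793343,  1.37978976, -0.89630743]), 'ft_force': array([-0.49044819,  0.18526542,  0.82203918]), 'torque': array([-0.00165727, -0.00582328, -0.0052749 ]), 'grip_width': 0.9989776980301618}
{'intrinsics': [[460.136, 0.0, 255.5513], [0.0, 460.136, 189.0693], [0.0, 0.0, 1.0]], 'world_from_camera': [[-0.4749, 0.4745, -0.7411, -0.4826], [-0.88, -0.2478, 0.4052, 0.5431], [0.0086, 0.8447, 0.5352, 0.9087], [0.0, 0.0, 0.0, 1.0]]}
{'intrinsics': [[420.4162, 0.0, 252.8421], [0.0, 420.4162, 190.9605], [0.0, 0.0, 1.0]], 'world_from_camera': [[0.0698, 0.9738, -0.2163, 0.3118], [-0.9976, 0.0681, -0.0152, -0.0282], [-0.0001, 0.2169, 0.9762, 1.0838], [0.0, 0.0, 0.0, 1.0]]}
```

View pics/scene0.png

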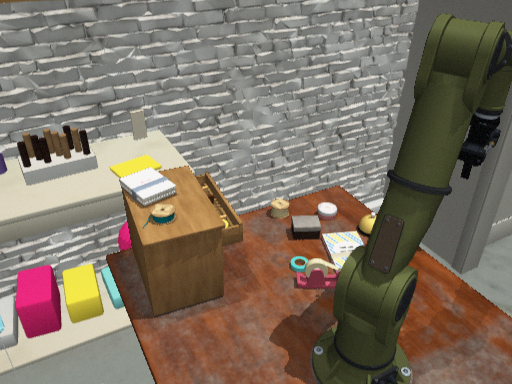

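View pics/top0.png

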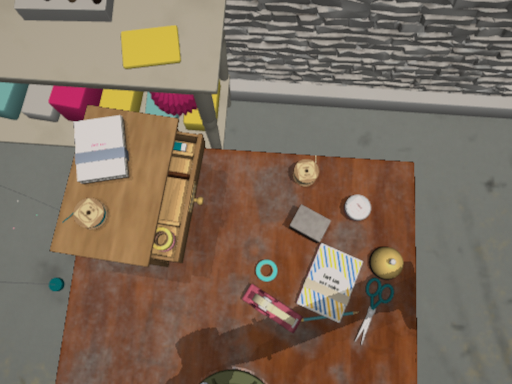

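```bash
python3 - <<'E'
from h import *
for n in('top','scene'):
    z=np.load(f'pics/{n}0.npz');im,d=z['im'],z['d'];P=pts(d,camera_info(n))
    np.save(f'pics/{n}P.npy',P)
    if n=='top':
        for uv in [(58,255),(150,262),(177,112),(152,264),(183,262),(204,136),(197,200),(115,200),(310,222),(357,207),(306,172),(270,290)]:
            print(uv,P[uv[1],uv[0]].round(4),im[uv[1],uv[0]])
    # chest top plane z
    m=abs(P[...,2]-.247)<.006
    m=m&(P[...,1]>0)
    m=cv2.morphologyEx(m.astype(np.uint8),cv2.MORPH_OPEN,np.ones((3,3)))
    nn,l,s,c=cv2.connectedComponentsWithStats(m);k=1+s[1:,4].argmax()
    Q=P[l==k][:,:2]; r=cv2.minAreaRect((Q*1000).astype(np.float32));print(n,'chest',r,cv2.boxPoints(r).round(1).tolist(),P[l==k][:,2].mean())
    m=(abs(P[...,2]-.050)<.008)&(P[...,0]>.3)&(P[...,0]<.75)&(P[...,1]<-.03)
    m=cv2.morphologyEx(m.astype(np.uint8),cv2.MORPH_OPEN,np.ones((3,3)))
    nn,l,s,c=cv2.connectedComponentsWithStats(m)
    for k in range(1,nn):
        if s[k,4]>60:
            Q=P[l==k];r=cv2.minAreaRect((Q[:,:2]*1000).astype(np.float32));print(s[k],r,Q[:,2].mean(),np.median(im[l==k],0))
im=cv2.imread('pics/top0.png');cv2.imwrite('pics/top0z.png',cv2.resize(im[110:280,45:225],None,fx=3.5,fy=3.5,interpolation=cv2.INTER_CUBIC))
im=cv2.imread('pics/scene0.png');cv2.imwrite('pics/sc0z.png',cv2.resize(im[150:300,110:340],None,fx=3.4,fy=3.4,interpolation=cv2.INTER_CUBIC))
E
```

```text
(58, 255) [ 0.3751  0.8017 -0.7092] [110 112 105]
(150, 262) [0.3421 0.1877 0.2011] [66 49 31]
(177, 112) [ 0.8304  0.2507 -0.1708] [107  23  58]
(152, 264) [ 0.3443  0.2312 -0.0004] [78 63 50]
(183, 262) [ 0.3549  0.1535 -0.0028] [93 60 43]
(204, 136) [ 0.8517  0.1971 -0.4414] [177 166 148]
(197, 200) [0.4813 0.105  0.1905] [168 139  80]
(115, 200) [0.4586 0.2617 0.2494] [166 128  83]
(310, 222) [ 0.4723 -0.159   0.0492] [153 146 138]
(357, 207) [ 0.5223 -0.2795  0.0293] [212 207 203]
(306, 172) [ 0.603  -0.1449  0.0381] [151 130  97]
(270, 290) [ 0.301  -0.072   0.0014] [117  67  39]
top chest ((497.9105224609375, 267.25469970703125), (201.0730438232422, 315.9908447265625), 85.19703674316406) [[332.1000061035156, 180.3000030517578], [646.9000244140625, 153.8000030517578], [663.7999877929688, 354.20001220703125], [348.8999938964844, 380.70001220703125]] 0.2471704074163064
[290 206  40  35 844] ((472.1206359863281, -158.18077087402344), (84.74049377441406, 62.776954650878906), 65.1807632446289) 0.049804280434599314 [151.  143.  135.5]
[380 252  20  19 241] ((390.7925720214844, -356.9866638183594), (43.57463073730469, 46.88910675048828), 3.6029675006866455) 0.04646771099878301 [203. 174. 104.]
scene chest ((495.60760498046875, 266.9010009765625), (200.21575927734375, 320.1680908203125), 85.2005386352539) [[327.70001220703125, 180.5], [646.7999877929688, 153.8000030517578], [663.5, 353.29998779296875], [344.5, 380.1000061035156]] 0.24498572889869039
[292 216  29  13 341] ((469.5630187988281, -158.41983032226562), (84.6202621459961, 66.94139099121094), 63.25647735595703) 0.047320520175778084 [173. 166. 158.]
```

View pics/top0z.png

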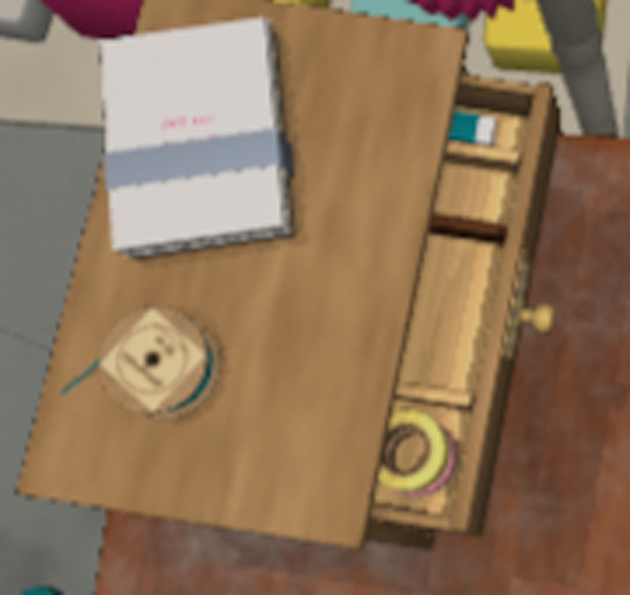

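View pics/sc0z.png

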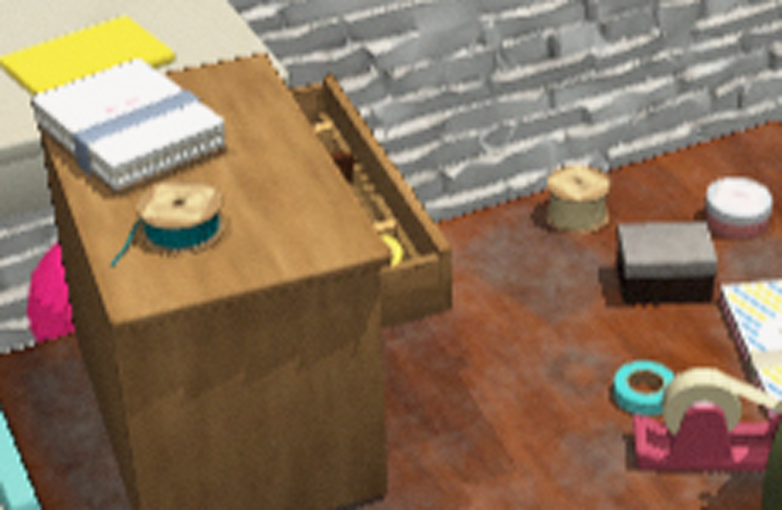

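```bash
cat >> h.py <<'E'
yaw=np.radians(85.2);Rc=np.array([[np.cos(yaw),-np.sin(yaw)],[np.sin(yaw),np.cos(yaw)]]);C0=np.array([.4890,.1670])+.094*Rc[:,0]
def toC(P): 
    Q=P.copy();Q[...,:2]=(P[...,:2]-C0)@Rc;return Q
E
python3 - <<'E'
from h import *
print(C0)
for n in('top','scene'):
    P=np.load(f'pics/{n}P.npy');Q=toC(P)*1000
    im=np.load(f'pics/{n}0.npz')['im']
    m=(abs(Q[...,2]-224)<5)&(Q[...,0]<-110)&(Q[...,0]>-200)&(abs(Q[...,1])<150)
    S=Q[m];print(n,m.sum(),np.percentile(S,[1,10,50,90,99],axis=0).round(1).tolist())
    for y in range(-140,141,20):
        s=S[abs(S[:,1]-y)<6]
        if len(s):print(y,len(s),s[:,0].min().round(1),s[:,0].max().round(1),s[:,0].mean().round(1))
    # profile across y inside drawer
    m=(Q[...,0]<-100)&(Q[...,0]>-135)&(abs(Q[...,1])<150)&(Q[...,2]>150)
    S=Q[m];c=im[m]
    for y in range(-150,151,4):
        k=abs(S[:,1]-y)<2
        if k.sum():print(y,k.sum(),np.median(S[k,2]).round(0),np.median(c[k],0),end=' | ')
    print()
E
```

```text
[0.49686572 0.26067033]
top 670 [[-146.3, -136.0, 219.3], [-145.4, -109.7, 221.0], [-141.2, 5.7, 223.3], [-136.9, 114.5, 225.3], [-125.1, 136.3, 226.9]]
-140 14 -145.9 -110.5 -136.1
-120 26 -146.0 -136.1 -141.5
-100 28 -146.0 -136.2 -141.2
-80 29 -146.2 -135.4 -141.3
-60 26 -145.6 -136.1 -141.0
-40 28 -146.2 -136.0 -141.4
-20 32 -146.7 -135.9 -141.3
0 33 -148.2 -135.8 -141.7
20 29 -146.0 -136.5 -141.4
40 31 -146.2 -135.8 -141.5
60 28 -145.7 -136.0 -140.6
80 29 -145.8 -135.4 -141.0
100 30 -145.5 -135.7 -141.0
120 29 -146.1 -135.7 -141.0
140 16 -145.8 -110.3 -134.6
-138 18 217.0 [157.5 137.  113. ] | -134 105 200.0 [73. 56. 37.] | -130 26 171.0 [129. 100.  65.] | -126 16 171.0 [192.5 160.5 109.5] | -122 19 170.0 [185. 155. 108.] | -118 22 172.0 [207.5 174.  116. ] | -114 19 172.0 [211. 169. 116.] | -110 20 170.0 [190.5 156.5 109.5] | -106 4 179.0 [171.5 168.5 166. ] | -98 24 200.0 [191.5 155.5 109. ] | -94 64 192.0 [136. 107.  69.] | -90 23 170.0 [170. 135.  88.] | -86 19 170.0 [193. 153. 100.] | -82 19 171.0 [193. 153. 100.] | -78 21 170.0 [195. 155. 101.] | -74 18 170.0 [195.5 154.  
[... 3460 characters left out ...]
 117.  67.] | 42 2 189.0 [173.5 135.5  81.5] | 54 1 214.0 [80. 62. 38.] | 58 5 197.0 [236. 197. 122.] | 62 14 194.0 [201.5 167.   90. ] | 66 12 189.0 [150.5 118.5  66.5] | 70 3 187.0 [156. 128.  66.] | 74 3 186.0 [158. 123.  67.] | 78 5 179.0 [143. 120.  57.] | 82 3 188.0 [140. 108.  59.] | 86 7 189.0 [160. 125.  71.] | 90 5 200.0 [209. 178.  99.] | 94 6 190.0 [159.5 121.5  72.5] | 98 6 201.0 [236.5 222.5 114.5] | 102 2 201.0 [229.  213.  104.5] | 106 3 199.0 [197. 176.  77.] | 110 3 202.0 [241. 232. 102.] | 114 3 204.0 [221. 199.  85.] | 118 1 204.0 [233. 213. 102.] | 130 2 213.0 [182.5 138.   84.5] | 134 12 213.0 [169. 128.  76.] | 138 153 190.0 [98. 70. 43.] | 142 71 190.0 [94. 68. 43.] |
```

```bash
cat >> h.py <<'E'
from scipy.spatial.transform import Rotation as R
def org(x,y): # organiser frame at stop (m) -> world xy
    return C0+Rc@np.array([-.149+x,y])
def goal(p,zdir_deg):
    """print move from present pose to p, tool x down, tool z at zdir (deg, mod 180)"""
    s=get_state();Rt=R.from_rotvec(s['tool_rot']);M=Rt.as_matrix();q=s['position']
    cur=np.degrees(np.arctan2(M[1,2],M[0,2]))
    d=(zdir_deg-cur+90)%180-90
    z=np.array([np.cos(np.radians(cur+d)),np.sin(np.radians(cur+d)),0]);x=np.array([0,0,-1.])
    G=np.stack([x,np.cross(z,x),z],1)
    rv=np.degrees((Rt.inv()*R.from_matrix(G)).as_rotvec())
    print('t',round(s['time'],2),'pos',q.round(4),'zdir',round(cur,1),'F',np.round(s['ft_force'],1),'grip',round(s['grip_width']*8.7,2),'q7',s['joint_positions'].round(2))
    print('  total turn(deg, tool)',rv.round(2),'| shift BEFORE turn axes(cm)',(M.T@(np.array(p)-q)*100).round(2),'| AFTER turn axes',(G.T@(np.array(p)-q)*100).round(2))
E
python3 - <<'E'
from h import *
print(org(0,0),org(0,-.048),org(0,-.016),org(0,-.056))
Q=toC(np.load('pics/topP.npy'))*1000
m=(Q[...,2]>255)&(abs(Q[...,0])<110)&(abs(Q[...,1])<160);print(np.percentile(Q[m],[1,99],axis=0).round())
p=C0+Rc@np.array([-.118,0.0]);print(p)
goal([*p,.32],-4.8)
E
```

```text
[0.48439772 0.11219289] [0.53222938 0.10817636] [0.5003416  0.11085405] [0.54020132 0.10750693]
[[ -14. -126.  258.]
 [ 100.   96.  281.]]
[0.48699173 0.14308417]
t 0.1 pos [ 0.2629 -0.5939  0.2406] zdir -66.1 F [ 0.3  0.1 -0.2] grip 8.67 q7 [ 1.17  0.32 -0.07  1.45  0.02  1.37 -0.06]
  total turn(deg, tool) [-6.132e+01 -1.000e-01 -5.000e-02] | shift BEFORE turn axes(cm) [ -7.85  50.33 -58.33] | AFTER turn axes [-7.94 75.32 16.16]
```

>>> {"method": "jog_arm", "body": {"targets": [[-10.2, 0, 0, -1.4, 0, 0, 0], [-10.2, 0, 0, -1.4, 0, 0, 0], [-10.2, 0, 0, -1.4, 0, 0, 0], [-10.2, 0, 0, -1.4, 0, 0, 0], [-10.2, 0, 0, -1.4, 0, 0, 0], [-10.3, 0, 0, -1.0, 0, 0, 0], [0, 0, 0, 0, 0, 0, 0]], "squeeze": 10}}

```text
time: 0.98
position: [0.2632, -0.5946, 0.3219]
tool_rot: [0.067, 1.569, -0.068]
ft_force: [-0.6, 0.5, 0.7]
grip_width: 0.284
```

>>> {"method": "jog_arm", "body": {"targets": [[0, 0, 0, 0, 4.2, 2, 0], [0, 0, 0, 0, 4.2, 2, 0], [0, 0, 0, 0, 4.2, 2, 0], [0, 0, 0, 0, 4.2, 2, 0], [0, 0, 0, 0, 4.2, 2, 0], [0, 0, 0, 0, 4.2, 2, 0], [0, 0, 0, 0, 4.2, 2, 0], [0, 0, 0, 0, 4.2, 2, 0], [0, 0, 0, 0, 4.2, 2, 0], [0, 0, 0, 0, 4.2, 2, 0]]}}

```text
time: 2.22
position: [0.4979, -0.1913, 0.3208]
tool_rot: [0.069, 1.571, -0.069]
ft_force: [0.2, 0.6, 0.2]
grip_width: 0.0
```

```bash
python3 - <<'E'
from h import *
p=C0+Rc@np.array([-.118,0.0])
goal([*p,.32],-4.8)
E
```

```text
t 2.23 pos [ 0.4979 -0.1913  0.3208] zdir -5.1 F [0.2 0.6 0.2] grip 0.0 q7 [ 0.83  0.07 -0.54  1.6   0.04  1.48  0.2 ]
  total turn(deg, tool) [-0.26 -0.05 -0.  ] | shift BEFORE turn axes(cm) [ 0.08 33.21 -4.03] | AFTER turn axes [ 0.08 33.23 -3.89]
```

>>> {"method": "jog_arm", "body": {"targets": [[-0.3, 0, 0, 0, 5, -0.6, 0], [0, 0, 0, 0, 5, -0.6, 0], [0, 0, 0, 0, 5, -0.6, 0], [0, 0, 0, 0, 5, -0.6, 0], [0, 0, 0, 0, 5, -0.6, 0], [0, 0, 0, 0, 4.2, -0.5, 0], [0, 0, 0, 0, 4, -0.4, 0], [0, 0, 0, 0, 0, 0, 0], [0, 0, 0, 0, 0, 0, 0]]}}

```text
time: 3.35
position: [0.4851, 0.1405, 0.3209]
tool_rot: [0.063, 1.571, -0.065]
ft_force: [0.6, -0.6, 0.4]
grip_width: 0.002
```

```bash
python3 - <<'E'
from h import *
p=C0+Rc@np.array([-.118,0.0])
goal([*p,.228],-4.8)
snap('top','t1');snap('scene','s1')
im=cv2.imread('pics/t1.png')[100:280,45:285];cv2.imwrite('pics/t1z.png',cv2.resize(im,None,fx=3,fy=3))
E
```

```text
t 3.35 pos [0.4851 0.1405 0.3209] zdir -4.7 F [ 0.6 -0.6  0.4] grip 0.02 q7 [ 0.53  0.02 -0.86  1.65  0.01  1.48 -0.42]
  total turn(deg, tool) [ 0.14 -0.05  0.05] | shift BEFORE turn axes(cm) [9.29 0.28 0.18] | AFTER turn axes [9.29 0.27 0.17]
```

View pics/t1z.png

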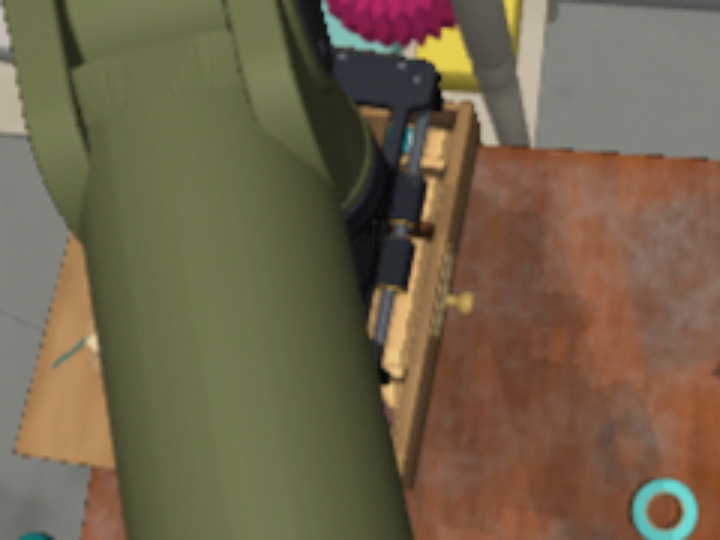

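>>> {"method": "jog_arm", "body": {"targets": [[0, 0, 0, 3, 0.1, 0.1, 0], [0, 0, 0, 3, 0, 0, 0], [0, 0, 0, 2, 0, 0, 0], [0, 0, 0, 1.3, 0, 0, 0], [0, 0, 0, 0, 0, 0, 0]]}}

```text
time: 4.08
position: [0.486, 0.1414, 0.2279]
tool_rot: [0.063, 1.571, -0.063]
ft_force: [0.9, -0.5, 0.1]
grip_width: 0.005
```

```bash
python3 - <<'E'
from h import *
p=C0+Rc@np.array([-.201+.010,0.0])
goal([*p,.228],-4.8)
E
```

```text
t 4.08 pos [0.486  0.1414 0.2279] zdir -4.6 F [ 0.9 -0.5  0.1] grip 0.04 q7 [ 0.51  0.08 -0.88  1.79  0.06  1.3  -0.46]
  total turn(deg, tool) [ 0.19 -0.09  0.02] | shift BEFORE turn axes(cm) [-0.01 -7.13  0.06] | AFTER turn axes [-0.01 -7.13  0.08]
```

>>> {"method": "jog_arm", "body": {"targets": [[0, 0, 0, 0, -0.8, 0, 0], [0, 0, 0, 0, -0.8, 0, 0], [0, 0, 0, 0, -1, 0, 0], [0, 0, 0, 0, -1, 0, 0], [0, 0, 0, 0, -1, 0, 0], [0, 0, 0, 0, -0.8, 0, 0], [0, 0, 0, 0, -0.5, 0, 0], [0, 0, 0, 0, -0.3, 0, 0], [0, 0, 0, 0, 0, 0, 0]]}}

```text
time: 5.2
position: [0.4813, 0.0803, 0.2284]
tool_rot: [0.062, 1.57, -0.062]
ft_force: [-0.9, -0.2, 0.3]
grip_width: 0.009
```

>>> {"method": "jog_arm", "body": {"targets": [[0, 0, 0, 0, -0.3, 0, 0], [0, 0, 0, 0, -0.2, 0, 0], [0, 0, 0, 0, -0.2, 0, 0]]}}

```text
time: 5.58
position: [0.4807, 0.0735, 0.2284]
tool_rot: [0.062, 1.57, -0.062]
ft_force: [-0.5, 1.0, -0.0]
grip_width: 0.006
```

>>> {"method": "jog_arm", "body": {"targets": [[0, 0, 0, 0, -0.2, 0, 0], [0, 0, 0, 0, -0.2, 0, 0]]}}

```text
time: 5.82
position: [0.4806, 0.0707, 0.2285]
tool_rot: [0.063, 1.57, -0.06]
ft_force: [-0.2, 4.5, -1.7]
grip_width: 0.007
```

```bash
python3 - <<'E'
from h import *
im,d=snap('scene','s2')
Q=toC(pts(d,camera_info('scene')))*1000
m=(abs(Q[...,2]-222)<5)&(Q[...,0]<-150)&(Q[...,0]>-240)&(abs(Q[...,1])<150)
S=Q[m]
for y in range(-140,141,20):
    s=S[abs(S[:,1]-y)<8]
    if len(s):print(y,len(s),s[:,0].min().round(1),s[:,0].max().round(1),s[:,0].mean().round(1))
cv2.imwrite('pics/s2z.png',cv2.resize(im[100:300,100:340,::-1],None,fx=3,fy=3))
E
```

```text
0 5 -198.6 -178.3 -183.8
20 20 -210.8 -181.7 -198.5
40 14 -209.4 -200.7 -205.0
60 11 -211.2 -200.5 -205.1
80 16 -209.8 -199.8 -204.5
100 18 -209.7 -200.1 -204.7
120 16 -209.7 -200.5 -204.1
140 17 -210.7 -186.6 -203.0
```

View pics/s2z.png

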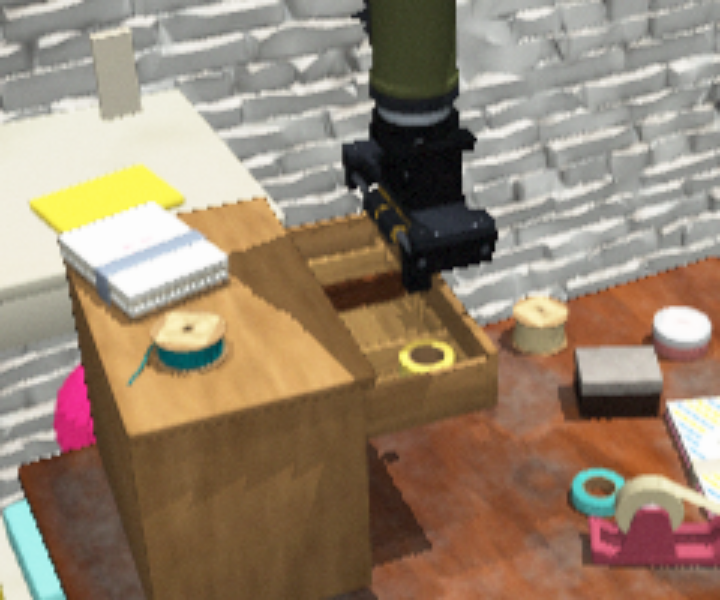

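>>> {"method": "jog_arm", "body": {"targets": [[0, 0, 0, 0, -0.1, 0, 0], [0, 0, 0, 0, 0, 0, 0], [0, 0, 0, 0, 0, 0, 0], [0, 0, 0, 0, 0.6, 0, 0], [0, 0, 0, -3, 0, 0, 0], [0, 0, 0, -4, 0, 0, 2], [0, 0, 0, -3, 0, 0, 3]]}}

```text
time: 6.75
position: [0.4813, 0.0737, 0.3303]
tool_rot: [0.061, 1.568, -0.064]
ft_force: [0.4, -0.0, -0.1]
grip_width: 0.153
```

```bash
python3 - <<'E'
from h import *
goal([*org(0,-.048),.32],-4.8)
im,d=snap('top','t3')
P=pts(d,camera_info('top'));Q=toC(P)*1000
m=(abs(Q[...,2]-224)<5)&(Q[...,0]<-150)&(Q[...,0]>-240)&(abs(Q[...,1])<150)
S=Q[m]
for y in range(-140,141,20):
    s=S[abs(S[:,1]-y)<8]
    if len(s):print(y,len(s),s[:,0].min().round(1),s[:,0].max().round(1),s[:,0].mean().round(1))
# dark divider
hsv=cv2.cvtColor(im,cv2.COLOR_RGB2HSV)
m=(abs(Q[...,2]-199)<6)&(Q[...,0]<-85)&(Q[...,0]>-205)&(im[...,0]<115)&(abs(Q[...,1]+48)<20)
print(m.sum(),np.percentile(Q[m],[2,50,98],axis=0).round(1))
cv2.imwrite('pics/t3z.png',cv2.resize(im[100:280,45:285,::-1],None,fx=3,fy=3))
E
```

```text
t 6.75 pos [0.4813 0.0737 0.3303] zdir -4.6 F [ 0.4 -0.  -0.1] grip 1.33 q7 [ 0.62 -0.04 -0.79  1.67 -0.03  1.5  -0.25]
  total turn(deg, tool) [0.23 0.09 0.1 ] | shift BEFORE turn axes(cm) [1.03 3.84 4.8 ] | AFTER turn axes [1.03 3.86 4.78]
-140 8 -210.2 -205.6 -208.0
-120 33 -210.4 -200.5 -205.3
-100 33 -210.4 -200.2 -205.2
-80 17 -209.8 -205.0 -207.7
-60 18 -210.4 -205.9 -208.0
-40 39 -211.8 -200.0 -205.5
-20 20 -212.0 -204.5 -208.1
0 20 -211.1 -205.7 -208.3
20 43 -211.2 -200.4 -205.7
40 35 -209.9 -200.3 -205.2
60 20 -210.1 -203.7 -207.5
80 4 -210.0 -209.2 -209.6
6 [[-195.9  -54.5  193.3]
 [-184.   -49.9  199. ]
 [-183.2  -44.9  200.5]]
```

View pics/t3z.png

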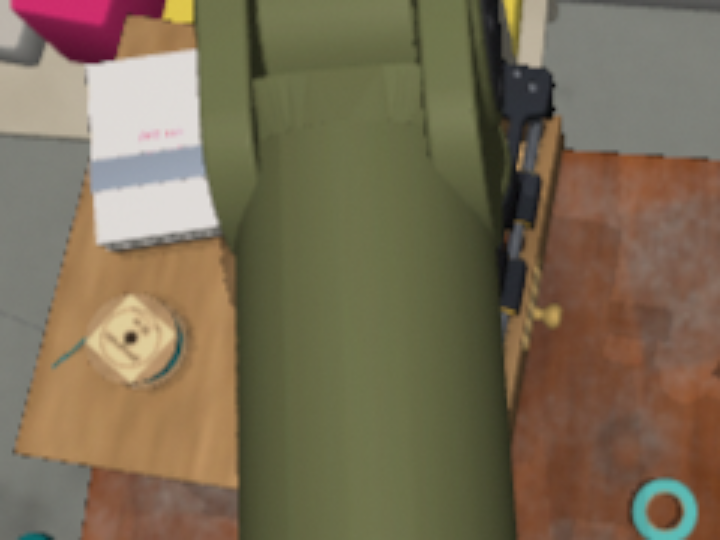

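>>> {"method": "jog_arm", "body": {"targets": [[0, 0, 0, 0, 1.9, 2.4, 3], [0, 0, 0, 0.2, 1.9, 2.4, 3], [0, 0, 0, 2, 0, 0, 3], [0, 0, 0, 2, 0, 0, 3], [0, 0, 0, 0, 0, 0, 3]]}}

```text
time: 7.42
position: [0.5312, 0.1076, 0.285]
tool_rot: [0.061, 1.573, -0.064]
ft_force: [0.0, -0.2, 0.4]
grip_width: 0.346
```

```bash
python3 - <<'E'
from h import *
goal([*org(0,-.048),.204],-4.8)
im,d=snap('scene','s4');im2,d2=snap('top','t4')
cv2.imwrite('pics/s4z.png',cv2.resize(im[130:270,160:300,::-1],None,fx=4,fy=4))
cv2.imwrite('pics/t4z.png',cv2.resize(im2[100:280,45:285,::-1],None,fx=3,fy=3))
E
```

```text
t 7.42 pos [0.5312 0.1076 0.285 ] zdir -4.6 F [ 0.  -0.2  0.4] grip 3.01 q7 [ 0.54  0.14 -0.86  1.63  0.11  1.42 -0.41]
  total turn(deg, tool) [ 0.25 -0.16  0.09] | shift BEFORE turn axes(cm) [8.1  0.08 0.12] | AFTER turn axes [8.1  0.07 0.1 ]
```

View pics/s4z.png

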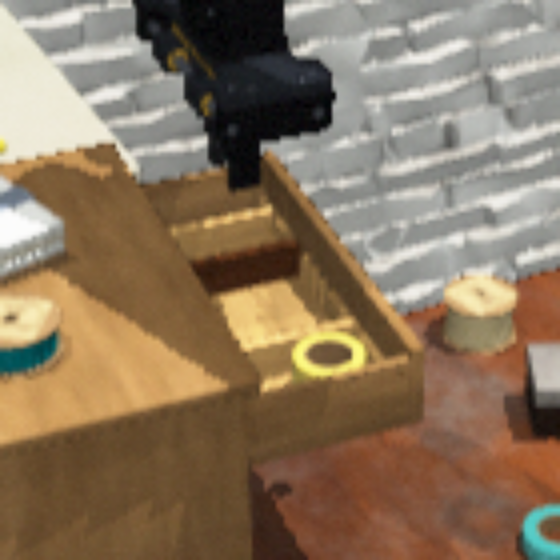

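View pics/t4z.png

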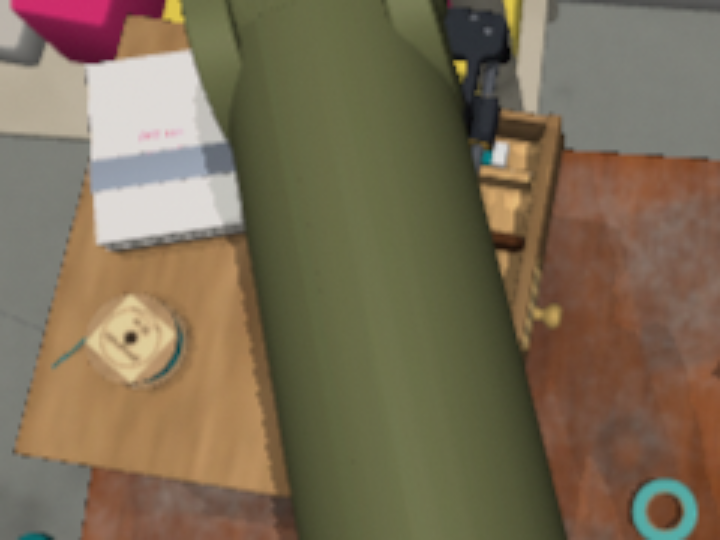

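```bash
python3 - <<'E'
from h import *
for n,t in (('scene','s4'),('top','t4')):
    z=np.load(f'pics/{t}.npz');im,d=z['im'],z['d'];Q=toC(pts(d,camera_info(n)))*1000
    m=(Q[...,2]<206)&(Q[...,2]>175)&(abs(Q[...,0]+149)<65)&(abs(Q[...,1]+48)<15)&(im[...,0]<120)&(im[...,0]>40)
    print(n,m.sum(),np.percentile(Q[m],[2,10,50,90,98],axis=0).round(1).tolist())
    for x in range(-200,-90,10):
        k=m&(abs(Q[...,0]-x)<5)&(Q[...,2]>185)
        if k.sum():print(x,k.sum(),Q[k][:,1].mean().round(1),Q[k][:,2].max().round(1),end=' | ')
    print()
    m=(Q[...,2]<206)&(Q[...,2]>196)&(abs(Q[...,0]+149)<55)&(abs(Q[...,1]+96)<12)
    print('part',m.sum(),np.percentile(Q[m],[2,50,98],axis=0).round(1).tolist())
    m=(Q[...,2]<206)&(Q[...,2]>196)&(abs(Q[...,0]+149)<55)&(abs(Q[...,1]-64)<12)
    if m.sum():print('part2',m.sum(),np.percentile(Q[m],[2,50,98],axis=0).round(1).tolist())
    m=(abs(Q[...,2]-217)<4)&(Q[...,0]<-150)&(Q[...,0]>-198)&(abs(abs(Q[...,1])-135)<12)
    for s in(-1,1):
        k=m&(Q[...,1]*s>0)
        if k.sum():print('side',s,k.sum(),np.percentile(Q[k],[2,50,98],axis=0).round(1).tolist())
E
```

```text
scene 231 [[-201.8, -54.0, 175.6], [-198.3, -47.7, 177.8], [-160.6, -43.5, 190.4], [-126.4, -40.4, 197.8], [-118.5, -38.0, 201.2]]
-200 25 -47.7 205.2 | -190 11 -44.2 200.9 | -180 20 -42.8 199.8 | -170 16 -44.1 198.5 | -160 17 -43.7 200.8 | -150 18 -44.6 196.7 | -140 19 -43.6 199.0 | -130 17 -44.0 197.9 | -120 16 -44.1 201.3 | -110 1 -47.9 196.3 | 
part 44 [[-202.4, -101.8, 196.0], [-161.8, -93.6, 197.9], [-116.9, -88.3, 203.1]]
part2 68 [[-201.7, 58.2, 196.2], [-159.0, 63.2, 198.0], [-115.2, 75.1, 203.6]]
side -1 10 [[-170.7, -134.8, 213.3], [-163.3, -129.6, 215.1], [-152.7, -127.8, 217.7]]
side 1 35 [[-197.3, 133.4, 213.1], [-173.2, 137.7, 214.6], [-151.5, 142.2, 217.0]]
top 70 [[-210.3, -62.4, 177.4], [-210.1, -58.2, 186.0], [-192.3, -47.4, 197.5], [-177.4, -42.4, 200.5], [-174.5, -38.2, 204.8]]
-200 6 -49.6 195.0 | -190 23 -48.2 201.5 | -180 17 -46.6 202.4 | -170 4 -48.7 199.3 | 
part 62 [[-192.2, -100.1, 196.4], [-175.0, -95.7, 199.4], [-156.9, -92.0, 203.3]]
side -1 43 [[-196.4, -138.7, 214.2], [-180.9, -135.1, 217.0], [-166.3, -131.9, 219.3]]
```

>>> {"method": "jog_arm", "body": {"targets": [[0.2, 0, 0, 3, 0.1, 0.1, 3], [0, 0, 0, 3, 0, 0, 3], [0, 0, 0, 1.2, 0, 0, 3], [0, 0, 0, 0, 0, 0, 3], [0, 0, 0, 0, 0, 0, 3]]}}

```text
time: 8.15
position: [0.5338, 0.1098, 0.216]
tool_rot: [0.065, 1.568, -0.065]
ft_force: [0.3, 0.6, 0.9]
grip_width: 0.342
```

```bash
python3 - <<'E'
from h import *
goal([*org(0,-.048),.204],-4.8)
E
```

```text
t 8.15 pos [0.5338 0.1098 0.216 ] zdir -4.7 F [0.3 0.6 0.9] grip 2.98 q7 [ 0.52  0.19 -0.85  1.73  0.15  1.29 -0.45]
  total turn(deg, tool) [ 0.08  0.13 -0.02] | shift BEFORE turn axes(cm) [ 1.2  -0.17 -0.14] | AFTER turn axes [ 1.2  -0.17 -0.14]
```

>>> {"method": "jog_arm", "body": {"targets": [[0, 0, 0, 1.2, -0.1, -0.1, 3], [0, 0, 0, 0, 0, 0, 3], [0, 0, 0, 0, 0, 0, 3]]}}

```text
time: 8.52
position: [0.5318, 0.1086, 0.2025]
tool_rot: [0.065, 1.57, -0.065]
ft_force: [-0.1, 0.9, -0.3]
grip_width: 0.347
```

```bash
python3 - <<'E'
from h import *
goal([*org(0,-.048),.204],-4.8)
im,d=snap('scene','s5')
cv2.imwrite('pics/s5z.png',cv2.resize(im[130:270,160:300,::-1],None,fx=4,fy=4))
E
```

```text
t 8.53 pos [0.5318 0.1086 0.2025] zdir -4.7 F [-0.1  0.9 -0.3] grip 3.02 q7 [ 0.52  0.2  -0.85  1.75  0.16  1.27 -0.46]
  total turn(deg, tool) [ 0.08 -0.    0.01] | shift BEFORE turn axes(cm) [-0.15 -0.04  0.05] | AFTER turn axes [-0.15 -0.04  0.05]
```

View pics/s5z.png

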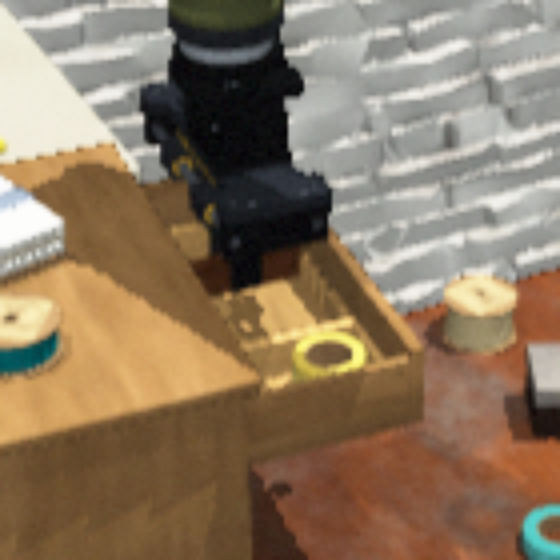

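>>> {"method": "jog_arm", "body": {"targets": [[0, 0, 0, 0, 0, 0, 0], [0, 0, 0, 0, 0, 0, 0], [0, 0, 0, 0, 0, 0, 0], [0, 0, 0, 0, 0, 0, 0], [0, 0, 0, 0, 0, 0, 0]], "squeeze": 12}}

```text
time: 9.2
position: [0.5318, 0.1086, 0.2026]
tool_rot: [0.065, 1.57, -0.065]
ft_force: [0.3, 0.2, -0.0]
grip_width: 0.088
```

```bash
python3 - <<'E'
from h import *
goal([*org(0,-.048),.204],-4.8)
E
```

```text
t 9.2 pos [0.5318 0.1086 0.2026] zdir -4.7 F [ 0.3  0.2 -0. ] grip 0.77 q7 [ 0.52  0.2  -0.85  1.75  0.16  1.27 -0.46]
  total turn(deg, tool) [0.08 0.01 0.  ] | shift BEFORE turn axes(cm) [-0.14 -0.04  0.04] | AFTER turn axes [-0.14 -0.04  0.04]
```

>>> {"method": "jog_arm", "body": {"targets": [[0, 0, 0, -1, 0, 0, 0], [0, 0, 0, -1, 0, 0, 0], [0, 0, 0, -1.5, 0, 0, 0], [0, 0, 0, -1.5, 0, 0, 0], [0, 0, 0, 0, 0, 0, 0]]}}

```text
time: 9.82
position: [0.5327, 0.109, 0.2543]
tool_rot: [0.065, 1.567, -0.065]
ft_force: [0.6, -0.3, -0.4]
grip_width: 0.087
```

```bash
python3 - <<'E'
from h import *
goal([*org(0,-.016),.2525],-4.8)
E
```

```text
t 9.82 pos [0.5327 0.109  0.2543] zdir -4.7 F [ 0.6 -0.3 -0.4] grip 0.75 q7 [ 0.53  0.16 -0.86  1.68  0.12  1.36 -0.43]
  total turn(deg, tool) [ 0.08  0.18 -0.02] | shift BEFORE turn axes(cm) [ 0.17 -0.08 -3.24] | AFTER turn axes [ 0.18 -0.08 -3.24]
```

>>> {"method": "jog_arm", "body": {"targets": [[0, 0, 0, 0, 0, -1.6, 0], [0, 0, 0, 0, 0, -1.6, 0], [0, 0, 0, 0, 0, 0, 0], [0, 0, 0, 0, 0, 0, 0]]}}

```text
time: 10.32
position: [0.5004, 0.111, 0.2525]
tool_rot: [0.065, 1.569, -0.065]
ft_force: [-0.1, -0.1, -0.7]
grip_width: 0.095
```

```bash
python3 - <<'E'
from h import *
goal([*org(0,-.016),.2525],-4.8)
im,d=snap('scene','s6')
cv2.imwrite('pics/s6z.png',cv2.resize(im[130:270,160:300,::-1],None,fx=4,fy=4))
im,d=snap('top','t6')
cv2.imwrite('pics/t6z.png',cv2.resize(im[100:280,45:285,::-1],None,fx=3,fy=3))
E
```

```text
t 10.32 pos [0.5004 0.111  0.2525] zdir -4.7 F [-0.1 -0.1 -0.7] grip 0.82 q7 [ 0.57  0.07 -0.86  1.75  0.06  1.35 -0.39]
  total turn(deg, tool) [0.06 0.03 0.01] | shift BEFORE turn axes(cm) [-0.   -0.01 -0.  ] | AFTER turn axes [-0.   -0.01 -0.  ]
```

View pics/s6z.png

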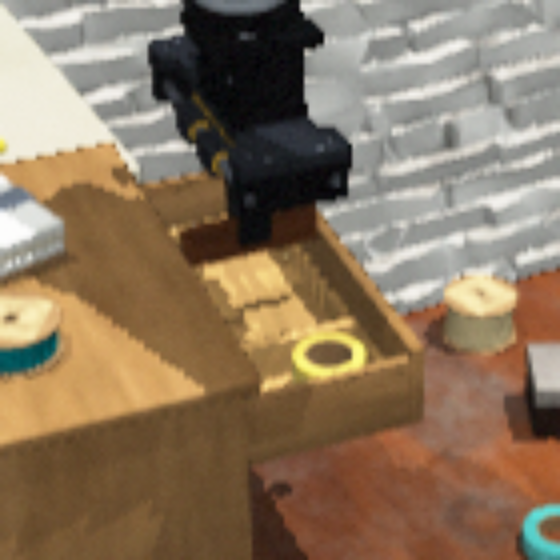

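View pics/t6z.png

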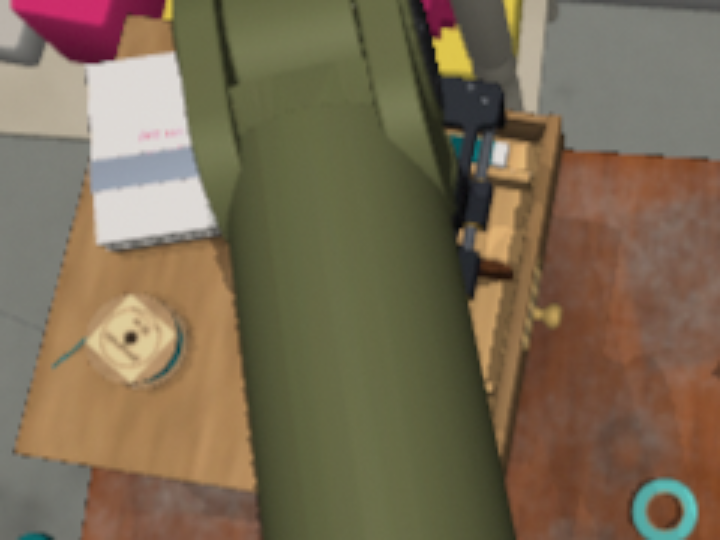

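>>> {"method": "jog_arm", "body": {"targets": [[0, 0, 0, 1.5, 0, 0, 0], [0, 0, 0, 1.2, 0, 0, 0], [0, 0, 0, 0.5, 0, 0, 0], [0, 0, 0, 0.4, 0, 0, 0], [0, 0, 0, 0, 0, 0, 0]]}}

```text
time: 11.05
position: [0.4999, 0.1113, 0.2163]
tool_rot: [0.065, 1.57, -0.065]
ft_force: [-0.3, 0.3, 0.1]
grip_width: 0.087
```

```bash
python3 - <<'E'
from h import *
goal([*org(0,-.016),.2025],-4.8)
im,d=snap('scene','s7')
cv2.imwrite('pics/s7z.png',cv2.resize(im[130:270,160:300,::-1],None,fx=4,fy=4))
E
```

```text
t 11.05 pos [0.4999 0.1113 0.2163] zdir -4.7 F [-0.3  0.3  0.1] grip 0.76 q7 [ 0.56  0.1  -0.87  1.8   0.08  1.28 -0.41]
  total turn(deg, tool) [ 0.09 -0.02  0.  ] | shift BEFORE turn axes(cm) [ 1.38 -0.04  0.05] | AFTER turn axes [ 1.38 -0.04  0.05]
```

View pics/s7z.png

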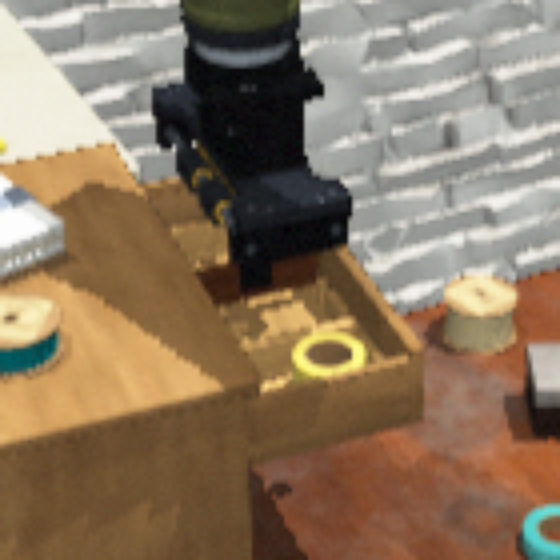

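Bottom is at about z=184, already 6 mm below the rail tops, with no force. Continuing down.

>>> {"method": "jog_arm", "body": {"targets": [[0, 0, 0, 0.5, 0, 0, 0], [0, 0, 0, 0.4, 0, 0, 0], [0, 0, 0, 0.3, 0, 0, 0], [0, 0, 0, 0, 0, 0, 0]]}}

```text
time: 11.6
position: [0.4997, 0.1112, 0.2042]
tool_rot: [0.065, 1.57, -0.065]
ft_force: [-1.1, -0.0, -0.4]
grip_width: 0.087
```

>>> {"method": "jog_arm", "body": {"targets": [[0, 0, 0, 0.2, 0, 0, 0], [0, 0, 0, 0, 0, 0, 0]]}}

```text
time: 11.85
position: [0.5, 0.1113, 0.2026]
tool_rot: [0.065, 1.57, -0.065]
ft_force: [-0.4, -0.2, 0.1]
grip_width: 0.093
```

>>> {"method": "jog_arm", "body": {"targets": [[0, 0, 0, 0.1, 0, 0, 0], [0, 0, 0, 0, 0, 0, 0], [0, 0, 0, 0, 0, 0, 3], [0, 0, 0, 0, 0, 0, 3], [0, 0, 0, 0, 0, 0, 3], [0, 0, 0, 0, 0, 0, 3], [0, 0, 0, -2, 0, 0, 3], [0, 0, 0, -4, 0, 0, 4], [0, 0, 0, -5, 0, 0, 4]]}}

```text
time: 12.98
position: [0.4992, 0.1111, 0.3119]
tool_rot: [0.064, 1.572, -0.065]
ft_force: [0.6, -0.2, -0.2]
grip_width: 0.44
```

```bash
cat >> h.py <<'E'
def chk(t):
  for n in ('scene','top'):
    im,d=snap(n,t+n);Q=toC(pts(d,camera_info(n)))*1000
    m=(Q[...,2]<206)&(Q[...,2]>175)&(Q[...,0]<-95)&(Q[...,0]>-199)&(abs(Q[...,1]+30)<45)&(im[...,0]<125)&(im[...,0]>40)&(im[...,0]>1.45*im[...,1])
    print(n,'dark',m.sum(), np.percentile(Q[m],[2,50,98],axis=0).round(1).tolist() if m.sum() else '')
    k=m&(Q[...,2]>190)
    if k.sum():print('  upper',np.percentile(Q[k],[2,50,98],axis=0).round(1).tolist(),'slope',np.polyfit(Q[k][:,0],Q[k][:,1],1).round(3))
    m=(abs(Q[...,2]-223)<5)&(Q[...,0]<-150)&(Q[...,0]>-240)&(abs(Q[...,1])<125)
    if m.sum():print('  front',m.sum(),np.percentile(Q[m],[2,50,98],axis=0).round(1).tolist())
    a=im[120:280,140:320] if n=='scene' else im[100:280,45:285]
    cv2.imwrite(f'pics/{t}{n}z.png',cv2.resize(a[:,:,::-1],None,fx=3.3,fy=3.3))
E
python3 - <<'E'
from h import *
chk('a')
goal([.471,-.158,.35],-25.)
E
```

```text
scene dark 203 [[-194.5, -16.5, 175.8], [-158.1, -11.0, 188.8], [-119.8, -6.9, 198.8]]
  upper [[-194.1, -17.3, 190.2], [-156.3, -11.9, 195.3], [-116.9, -7.8, 199.2]] slope [ 0.029 -7.453]
  front 184 [[-210.0, -108.6, 218.4], [-204.7, 16.5, 221.0], [-199.7, 119.5, 223.8]]
top dark 75 [[-195.7, -17.2, 176.5], [-175.8, -12.9, 198.6], [-155.9, -11.2, 202.5]]
  upper [[-195.4, -17.3, 190.8], [-175.8, -13.4, 199.0], [-155.6, -11.3, 202.6]] slope [  0.015 -11.211]
  front 602 [[-210.4, -120.5, 218.8], [-205.4, 5.1, 223.4], [-200.1, 120.4, 226.3]]
t 13.07 pos [0.5024 0.1123 0.3168] zdir -4.7 F [ 0.1  0.5 -1.4] grip 3.93 q7 [ 0.58  0.04 -0.86  1.64  0.03  1.46 -0.37]
  total turn(deg, tool) [20.29  0.49 -0.17] | shift BEFORE turn axes(cm) [ -3.37 -27.19  -0.88] | AFTER turn axes [ -3.32 -25.83   8.58]
```

View pics/ascenez.png

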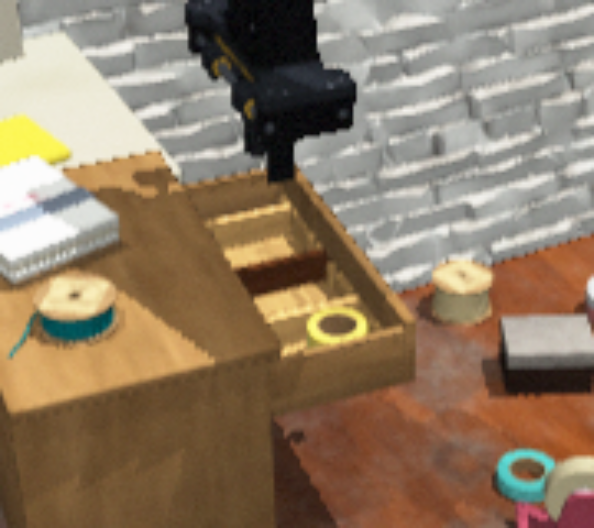

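```bash
python3 - <<'E'
from h import *
z=np.load('pics/top0.npz');im=z['im'];info=camera_info('top');K=info['intrinsics'];T=np.array(info['world_from_camera'])
P=np.load('pics/topP.npy')
for lo,hi in((.035,.06),(.043,.057),(.046,.054)):
    m=((P[...,2]>lo)&(P[...,2]<hi)).astype(np.uint8);m[:195]=0;m[250:]=0;m[:,:280]=0;m[:,338:]=0
    c=max(cv2.findContours(m,cv2.RETR_EXTERNAL,cv2.CHAIN_APPROX_NONE)[0],key=cv2.contourArea)[:,0].astype(float)
    r=np.stack([(c[:,0]-K[0][2])/K[0][0],-(c[:,1]-K[1][2])/K[1][1],-np.ones(len(c))],1)@T[:3,:3].T
    w=T[:3,3]+r*((.05-T[2,3])/r[:,2:])
    print(cv2.minAreaRect((w[:,:2]*1000).astype(np.float32)),len(c))
E
```

```text
((470.8199768066406, -157.56069946289062), (84.77164459228516, 64.0743408203125), 64.73627471923828) 103
((471.45623779296875, -157.86781311035156), (84.79450225830078, 62.616268157958984), 64.6311264038086) 104
((471.561767578125, -157.9178466796875), (84.79450225830078, 62.38268280029297), 64.6311264038086) 107
```

>>> {"method": "jog_arm", "body": {"targets": [[10.2, 0, 0, 0, 0, 0, 6], [10.1, 0.5, 0, 0, 0, 0, 7], [0, 0, 0, 0, -5.2, 1.7, 8.7], [0, 0, 0, 0, -5.2, 1.7, 8.7], [0, 0, 0, 0, -5.2, 1.7, 8.7], [0, 0, 0, 0, -5.2, 1.7, 8.7], [0, 0, 0, 0, -5, 1.7, 8.7], [0, 0, 0, 0, 0, 0, 8.7], [0, 0, 0, 0, 0, 0, 8.7]]}}

```text
time: 14.2
position: [0.4678, -0.1578, 0.3105]
tool_rot: [0.344, 1.553, -0.341]
ft_force: [-0.1, 1.1, -0.5]
grip_width: 0.998
```

```bash
python3 - <<'E'
from h import *
goal([.4717,-.1582,.0525],-25)
E
```

```text
t 14.2 pos [ 0.4678 -0.1578  0.3105] zdir -25.0 F [-0.1  1.1 -0.5] grip 8.68 q7 [ 0.85 -0.01 -0.57  1.69 -0.01  1.47 -0.15]
  total turn(deg, tool) [-0.01 -0.55  0.  ] | shift BEFORE turn axes(cm) [25.8   0.13  0.61] | AFTER turn axes [25.8   0.13  0.37]
```

>>> {"method": "jog_arm", "body": {"targets": [[0, -0.5, 0, 4, 0.1, 0.4, 8.7], [0, 0, 0, 4.5, 0, 0, 8.7], [0, 0, 0, 4.5, 0, 0, 8.7], [0, 0, 0, 4.5, 0, 0, 8.7], [0, 0, 0, 2, 0, 0, 8.7], [0, 0, 0, 0, 0, 0, 8.7], [0, 0, 0, 0, 0, 0, 8.7]]}}

```text
time: 15.08
position: [0.4726, -0.1585, 0.1171]
tool_rot: [0.34, 1.542, -0.342]
ft_force: [-0.3, 0.4, 0.7]
grip_width: 0.998
```

```bash
python3 - <<'E'
from h import *
goal([.4716,-.158,.0525],-25.2)
im,d=snap('scene','s8')
cv2.imwrite('pics/s8z.png',cv2.resize(im[140:290,240:400,::-1],None,fx=4,fy=4))
E
```

```text
t 15.07 pos [ 0.4726 -0.1585  0.1171] zdir -24.9 F [-0.3  0.4  0.7] grip 8.68 q7 [ 0.82  0.14 -0.59  1.95  0.09  1.07 -0.24]
  total turn(deg, tool) [0.28 0.11 0.03] | shift BEFORE turn axes(cm) [ 6.46  0.01 -0.12] | AFTER turn axes [ 6.46  0.01 -0.11]
```

View pics/s8z.png

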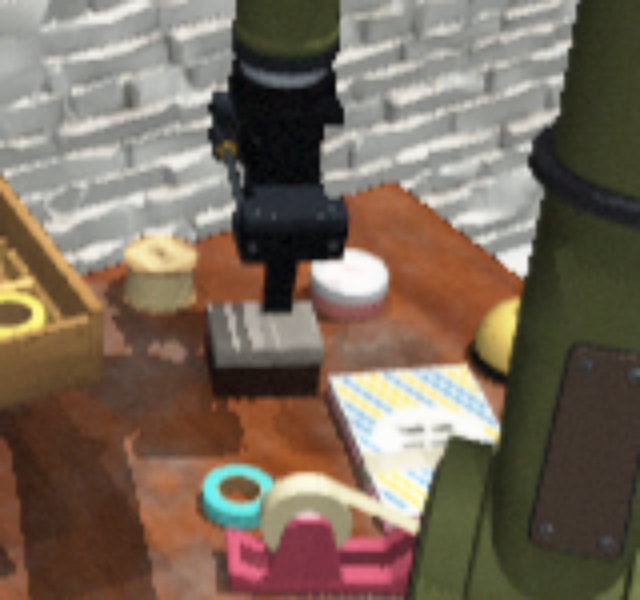

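>>> {"method": "jog_arm", "body": {"targets": [[0.3, 0, 0, 2, 0, 0, 8.7], [0, 0, 0, 2, 0, 0, 8.7], [0, 0, 0, 1.5, 0, 0, 8.7], [0, 0, 0, 0.9, 0, 0, 8.7], [0, 0, 0, 0, 0, 0, 8.7], [0, 0, 0, 0, 0, 0, 8.7]]}}

```text
time: 15.88
position: [0.4721, -0.1595, 0.0526]
tool_rot: [0.346, 1.542, -0.347]
ft_force: [-0.1, -0.6, 0.1]
grip_width: 0.997
```

```bash
python3 - <<'E'
from h import *
goal([.4716,-.158,.0525],-25.2)
E
```

```text
t 15.88 pos [ 0.4721 -0.1595  0.0526] zdir -25.3 F [-0.1 -0.6  0.1] grip 8.67 q7 [ 0.8   0.23 -0.57  2.01  0.16  0.94 -0.3 ]
  total turn(deg, tool) [-0.11  0.07  0.04] | shift BEFORE turn axes(cm) [ 0.01  0.11 -0.11] | AFTER turn axes [ 0.01  0.11 -0.11]
```

>>> {"method": "jog_arm", "body": {"targets": [[0, 0, 0, 0, 0.1, -0.1, 8.7], [0, 0, 0, 0, 0, 0, 5], [0, 0, 0, 0, 0, 0, 5], [0, 0, 0, 0, 0, 0, 5], [0, 0, 0, 0, 0, 0, 5], [0, 0, 0, 0, 0, 0, 5]], "squeeze": 25}}

```text
time: 16.62
position: [0.4713, -0.1582, 0.0521]
tool_rot: [0.346, 1.542, -0.347]
ft_force: [1.5, 0.2, -0.0]
grip_width: 0.706
```

```bash
python3 - <<'E'
from h import *
goal([.4716,-.158,.0525],-25.2)
E
```

```text
t 16.62 pos [ 0.4713 -0.1582  0.0521] zdir -25.3 F [ 1.5  0.2 -0. ] grip 6.14 q7 [ 0.8   0.23 -0.58  2.01  0.16  0.94 -0.3 ]
  total turn(deg, tool) [-0.12  0.05  0.05] | shift BEFORE turn axes(cm) [-0.04  0.03  0.02] | AFTER turn axes [-0.04  0.03  0.02]
```

>>> {"method": "jog_arm", "body": {"targets": [[0, 0, 0, -0.5, 0, 0, 5], [0, 0, 0, -1.5, 0, 0, 5], [0, 0, 0, -3, 0, 0, 5], [0, 0, 0, -4, 0, 0, 5], [0, 0, 0, -5, 0, 0, 5], [0, 0, 0, -5, 0, 0, 5], [0, 0, 0, -5, 0, 0, 5], [0, 0, 0, -3.5, 0, 0, 5], [0, 0, 0, -1, 0, 0, 5], [0, 0, 0, 0, 0, 0, 5]]}}

```text
time: 17.88
position: [0.4709, -0.1576, 0.3368]
tool_rot: [0.346, 1.543, -0.347]
ft_force: [-0.6, 0.7, -1.8]
grip_width: 0.706
```

>>> {"method": "jog_arm", "body": {"targets": [[-5, 0, 0, 0, 0, 0, 5], [-8, 0, 0, 0, 0, 0, 5], [-7.3, 0, 0, 0, 0, 0, 5], [0, 0, 0, 0, 0, 0, 5]]}}

```text
time: 18.38
position: [0.4702, -0.1575, 0.3349]
tool_rot: [0.07, 1.573, -0.069]
ft_force: [-0.5, -0.3, -2.1]
grip_width: 0.713
```

```bash
python3 - <<'E'
from h import *
goal([*org(-.0003,-.056),.33],-4.8)
im,d=snap('scene','s9')
cv2.imwrite('pics/s9z.png',cv2.resize(im[80:290,160:400,::-1],None,fx=3,fy=3))
E
```

```text
t 18.38 pos [ 0.4702 -0.1575  0.3349] zdir -5.1 F [-0.5 -0.3 -2.1] grip 6.2 q7 [ 0.86 -0.02 -0.58  1.65 -0.01  1.51  0.19]
  total turn(deg, tool) [-0.29 -0.21 -0.03] | shift BEFORE turn axes(cm) [ 0.49 26.99  4.62] | AFTER turn axes [ 0.49 26.96  4.76]
```

View pics/s9z.png

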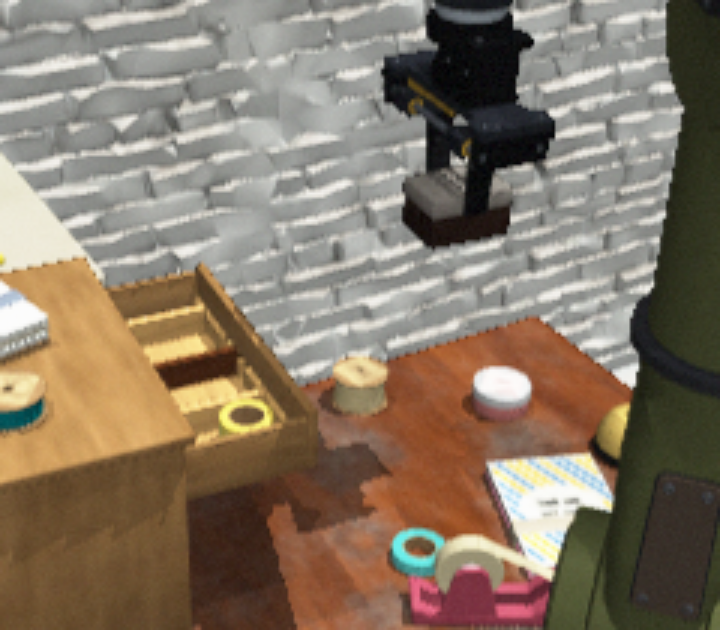

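>>> {"method": "jog_arm", "body": {"targets": [[-0.3, 0, 0, 0, 2, 0.4, 5], [0, 0, 0, 0, 4, 0.7, 5], [0, 0, 0, 0, 4, 0.7, 5], [0, 0, 0, 0, 4, 0.7, 5], [0, 0, 0, 0, 4, 0.7, 5], [0, 0, 0, 0, 4, 0.7, 5], [0, 0, 0, 0, 3, 0.5, 5], [0, 0, 0, 0, 2, 0.3, 5], [0, 0, 0, 0, 0, 0, 5], [0, 0, 0, 0, 0, 0, 5]]}}

```text
time: 19.68
position: [0.54, 0.1072, 0.3366]
tool_rot: [0.064, 1.571, -0.066]
ft_force: [-0.3, -0.3, -1.3]
grip_width: 0.712
```

```bash
python3 - <<'E'
from h import *
goal([*org(0.0000,-.056),.2221],-4.8)
im,d=snap('scene','s10')
cv2.imwrite('pics/s10z.png',cv2.resize(im[100:260,150:310,::-1],None,fx=3.7,fy=3.7))
Q=toC(pts(d,camera_info('scene')))*1000
m=(abs(Q[...,2]-332)<8)&(abs(Q[...,0]+149)<60)&(abs(Q[...,1]+56)<50)&(abs(im[...,0].astype(int)-im[...,2])<30)&(im[...,0]>80)
print(m.sum(),cv2.minAreaRect(Q[m][:,:2].astype(np.float32)),np.median(Q[m],0))
E
```

```text
t 19.68 pos [0.54   0.1072 0.3366] zdir -4.8 F [-0.3 -0.3 -1.3] grip 6.19 q7 [ 0.52  0.15 -0.85  1.52  0.11  1.52 -0.41]
  total turn(deg, tool) [ 0.05 -0.04  0.08] | shift BEFORE turn axes(cm) [11.45  0.05  0.03] | AFTER turn axes [11.45  0.04  0.02]
250 ((-148.9145965576172, -52.029693603515625), (85.60298919677734, 65.54653930664062), 2.2823381423950195) [-131.08409329  -40.24220095  331.57037216]
```

View pics/s10z.png

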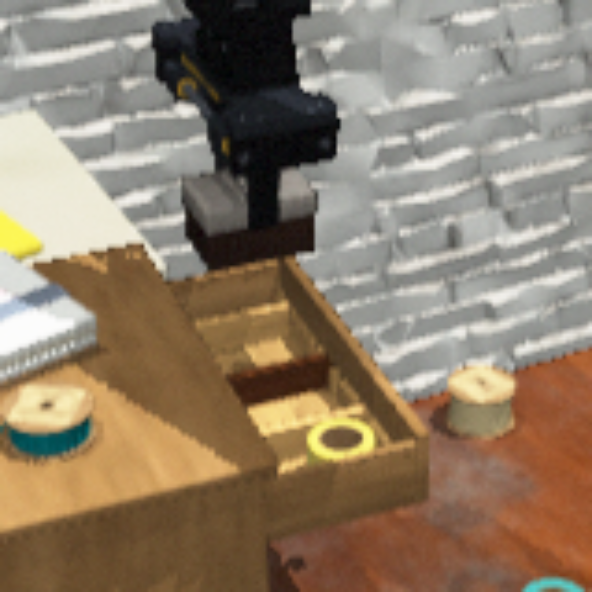

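```bash
python3 - <<'E'
from h import *
z=np.load('pics/s10.npz');im,d=z['im'],z['d'];Q=toC(pts(d,camera_info('scene')))*1000
m=(Q[...,2]>286)&(Q[...,2]<327)&(abs(Q[...,0]+149)<60)&(abs(Q[...,1]+56)<50)
for zz in range(286,345,6):
  k=(abs(Q[...,2]-zz)<3)&(abs(Q[...,0]+149)<60)&(abs(Q[...,1]+56)<50)
  for xx in (-185,-170,-130,-115):
    j=k&(abs(Q[...,0]-xx)<7)
    if j.sum():print(zz,xx,j.sum(),Q[j][:,1].min().round(1),np.median(Q[j][:,1]).round(1),Q[j][:,1].max().round(1),'xr',Q[k][:,0].min().round(0),Q[k][:,0].max().round(0))
E
```

```text
286 -185 7 -27.6 -24.8 -22.2 xr -189.0 -109.0
286 -170 9 -28.1 -26.8 -23.1 xr -189.0 -109.0
286 -130 10 -28.9 -25.3 -23.7 xr -189.0 -109.0
286 -115 18 -80.3 -32.1 -21.7 xr -189.0 -109.0
292 -185 10 -29.7 -25.3 -23.2 xr -189.0 -108.0
292 -170 9 -27.0 -24.4 -18.7 xr -189.0 -108.0
292 -130 8 -28.6 -26.1 -21.5 xr -189.0 -108.0
292 -115 21 -80.3 -42.1 -22.1 xr -189.0 -108.0
298 -185 6 -25.5 -24.1 -23.0 xr -189.0 -108.0
298 -170 9 -27.4 -24.2 -20.2 xr -189.0 -108.0
298 -130 10 -29.1 -26.0 -21.6 xr -189.0 -108.0
298 -115 22 -73.1 -26.9 -20.0 xr -189.0 -108.0
304 -185 10 -29.5 -26.0 -21.8 xr -191.0 -108.0
304 -170 8 -27.9 -25.8 -22.4 xr -191.0 -108.0
304 -130 11 -28.4 -25.2 -23.4 xr -191.0 -108.0
304 -115 19 -78.1 -28.0 -23.7 xr -191.0 -108.0
310 -185 10 -28.5 -26.7 -22.3 xr -190.0 -108.0
310 -170 9 -28.1 -24.0 -21.4 xr -190.0 -108.0
310 -130 10 -27.4 -24.7 -23.7 xr -190.0 -108.0
310 -115 21 -81.8 -39.1 -23.2 xr -190.0 -108.0
316 -185 8 -27.3 -23.2 -20.3 xr -192.0 -108.0
316 -170 8 -27.1 -23.3 -19.5 xr -192.0 -108.0
316 -130 9 -25.6 -24.5 -22.0 xr -192.0 -108.0
316 -115 17 -81.2 -25.8 -21.1 xr -192.0 -108.0
322 -185 8 -26.2 -23.5 -21.5 xr -192.0 -107.0
322 -170 10 -25.8 -23.9 -17.3 xr -192.0 -107.0
322 -130 8 -27.7 -24.3 -21.6 xr -192.0 -107.0
322 -115 19 -80.0 -26.0 -21.6 xr -192.0 -107.0
328 -185 12 -62.3 -24.6 -20.7 xr -192.0 -108.0
328 -170 12 -42.5 -23.6 -20.8 xr -192.0 -108.0
328 -130 21 -84.1 -26.7 -19.6 xr -192.0 -108.0
328 -115 26 -77.9 -34.6 -17.8 xr -192.0 -108.0
334 -185 38 -66.9 -41.5 -19.4 xr -192.0 -107.0
334 -170 13 -49.2 -30.3 -20.5 xr -192.0 -107.0
334 -130 47 -83.7 -51.3 -10.8 xr -192.0 -107.0
334 -115 46 -82.1 -50.2 -22.1 xr -192.0 -107.0
```

>>> {"method": "jog_arm", "body": {"targets": [[0, 0, 0, 1.5, 0, 0, 5], [0, 0, 0, 2, 0, 0, 5], [0, 0, 0, 2, 0, 0, 5], [0, 0, 0, 1.3, 0, 0, 5], [0, 0, 0, 0.7, 0, 0, 5], [0, 0, 0, 0, 0, 0, 5], [0, 0, 0, 0, 0, 0, 5]]}}

```text
time: 20.6
position: [0.5406, 0.1075, 0.2624]
tool_rot: [0.064, 1.569, -0.065]
ft_force: [0.2, -0.3, -1.9]
grip_width: 0.709
```

```bash
python3 - <<'E'
from h import *
goal([*org(0.0000,-.056),.2221],-4.8)
E
```

```text
t 20.6 pos [0.5406 0.1075 0.2624] zdir -4.7 F [ 0.2 -0.3 -1.9] grip 6.16 q7 [ 0.52  0.18 -0.85  1.65  0.14  1.38 -0.43]
  total turn(deg, tool) [0.08 0.05 0.03] | shift BEFORE turn axes(cm) [ 4.03 -0.   -0.04] | AFTER turn axes [ 4.03 -0.   -0.04]
```

>>> {"method": "jog_arm", "body": {"targets": [[0, 0, 0, 0.7, 0, 0, 5], [0, 0, 0, 0.7, 0, 0, 5], [0, 0, 0, 0.4, 0, 0, 5], [0, 0, 0, 0, 0, 0, 5]]}}

```text
time: 21.1
position: [0.5399, 0.1073, 0.2432]
tool_rot: [0.064, 1.571, -0.065]
ft_force: [0.7, -0.1, -1.0]
grip_width: 0.709
```

>>> {"method": "jog_arm", "body": {"targets": [[0, 0, 0, 0.3, 0, 0, 5], [0, 0, 0, 0.2, 0, 0, 5], [0, 0, 0, 0.2, 0, 0, 5]]}}

```text
time: 21.48
position: [0.5402, 0.1073, 0.2367]
tool_rot: [0.064, 1.57, -0.065]
ft_force: [0.7, 0.2, -2.2]
grip_width: 0.715
```

```bash
python3 - <<'E'
from h import *
goal([*org(0.0000,-.056),.2221],-4.8)
chk('b')
E
```

```text
t 21.48 pos [0.5402 0.1073 0.2367] zdir -4.7 F [ 0.7  0.2 -2.2] grip 6.22 q7 [ 0.51  0.19 -0.85  1.68  0.15  1.33 -0.44]
  total turn(deg, tool) [ 0.08 -0.01  0.05] | shift BEFORE turn axes(cm) [ 1.46  0.02 -0.  ] | AFTER turn axes [ 1.46  0.02 -0.  ]
scene dark 230 [[-194.0, -26.4, 175.8], [-156.6, -11.3, 190.4], [-118.9, -6.9, 199.1]]
  upper [[-192.2, -27.0, 190.5], [-156.6, -12.3, 195.2], [-116.8, -7.3, 199.6]] slope [ 6.0000e-03 -1.3193e+01]
  front 207 [[-210.0, -60.9, 218.2], [-203.0, 5.3, 221.1], [-153.2, 120.4, 226.8]]
top dark 0 
  front 250 [[-210.2, -123.1, 219.1], [-205.5, -69.4, 223.1], [-191.8, -15.7, 225.8]]
```

View pics/bscenez.png

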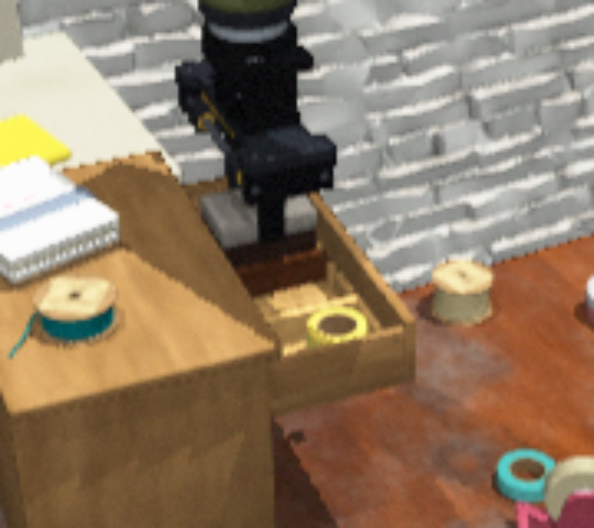

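>>> {"method": "jog_arm", "body": {"targets": [[0, 0, 0, 0.4, 0, 0, 5], [0, 0, 0, 0.4, 0, 0, 5], [0, 0, 0, 0.3, 0, 0, 5], [0, 0, 0, 0, 0, 0, 5]]}}

```text
time: 22.08
position: [0.54, 0.1073, 0.2253]
tool_rot: [0.064, 1.571, -0.065]
ft_force: [0.1, 0.9, -2.5]
grip_width: 0.711
```

>>> {"method": "jog_arm", "body": {"targets": [[0, 0, 0, 0.2, 0, 0, 5], [0, 0, 0, 0, 0, 0, 5]]}}

```text
time: 22.32
position: [0.5401, 0.1073, 0.2236]
tool_rot: [0.064, 1.57, -0.065]
ft_force: [-0.8, 0.4, -1.3]
grip_width: 0.708
```

>>> {"method": "jog_arm", "body": {"targets": [[0, 0, 0, 0.1, 0, 0, 5], [0, 0, 0, 0, 0, 0, 5]]}}

```text
time: 22.58
position: [0.5402, 0.1073, 0.2227]
tool_rot: [0.064, 1.57, -0.065]
ft_force: [-0.4, -0.7, -2.0]
grip_width: 0.711
```

>>> {"method": "jog_arm", "body": {"targets": [[0, 0, 0, 0.1, 0, 0, 5], [0, 0, 0, 0, 0, 0, 5]]}}

```text
time: 22.82
position: [0.5403, 0.1074, 0.2221]
tool_rot: [0.064, 1.57, -0.065]
ft_force: [-0.9, 0.1, 0.9]
grip_width: 0.708
```

>>> {"method": "jog_arm", "body": {"targets": [[0, 0, 0, 0, 0, 0, 7], [0, 0, 0, 0, 0, 0, 7], [0, 0, 0, 0, 0, 0, 7], [0, 0, 0, -0.5, 0, 0, 7.2], [0, 0, 0, -1.5, 0, 0, 7.2], [0, 0, 0, -3, 0, 0, 7.2], [0, 0, 0, -4, 0, 0, 7.2], [0, 0, 0, -4, 0, 0, 7.2], [0, 0, 0, 0, 0, 0, 7.2]]}}

```text
time: 23.95
position: [0.5418, 0.1084, 0.3563]
tool_rot: [0.065, 1.563, -0.064]
ft_force: [0.0, -0.0, 0.1]
grip_width: 0.826
```

>>> {"method": "jog_arm", "body": {"targets": [[0, 0, 0, 0, -5, 0, 7.2], [0, 0, 0, 0, -5, 0, 7.2], [0, 0, 0, 0, -5, 0, 7.2], [0, 0, 0, 0, -5, 0, 7.2], [0, 0, 0, 0, -5, 0, 7.2], [0, 0, 0, 0, -5, 0, 7.2], [0, 0, 0, 0, -5, 0, 7.2], [0, 0, 0, 0, 0, 0, 7.2]]}}

```text
time: 24.95
position: [0.5095, -0.2469, 0.3508]
tool_rot: [0.071, 1.572, -0.073]
ft_force: [-0.4, 0.2, -0.2]
grip_width: 0.827
```

```bash
python3 - <<'E'
from h import *
s=get_state();print(s['time'],s['position'],s['ft_force'])
chk('c')
for n in('scene','top'):
    z=np.load(f'pics/c{n}.npz');im,d=z['im'],z['d'];Q=toC(pts(d,camera_info(n)))*1000
    m=(abs(Q[...,2]-220)<4)&(abs(Q[...,0]+149)<48)&(abs(Q[...,1]+56)<45)
    if m.sum():print(n,m.sum(),cv2.minAreaRect(Q[m][:,:2].astype(np.float32)),np.median(Q[m],0),[np.median(Q[m&(abs(Q[...,0]-x)<8)][:,2]).round(1) for x in(-185,-149,-115)],[np.median(Q[m&(abs(Q[...,1]-x)<8)][:,2]).round(1) for x in(-75,-56,-37)])
E
```

```text
24.95 [ 0.50951287 -0.24694919  0.35083707] [-0.36340867  0.20922725 -0.21372711]
scene dark 234 [[-193.6, -26.8, 175.9], [-156.6, -11.2, 191.3], [-118.8, -6.2, 199.7]]
  upper [[-192.6, -27.6, 190.5], [-155.0, -12.1, 195.3], [-118.0, -6.1, 200.0]] slope [ 5.000e-03 -1.353e+01]
  front 255 [[-210.3, -116.6, 218.2], [-202.9, -21.9, 220.4], [-152.2, 120.1, 223.8]]
top dark 187 [[-193.7, -17.7, 177.2], [-147.1, -13.0, 198.9], [-102.6, -11.1, 202.1]]
  upper [[-193.9, -17.9, 190.7], [-146.6, -13.8, 199.4], [-103.1, -11.1, 202.3]] slope [ 1.000e-03 -1.387e+01]
  front 1095 [[-210.0, -115.3, 218.3], [-200.9, -40.8, 221.8], [-152.0, 116.4, 226.1]]
scene 317 ((-148.99420166015625, -53.07011795043945), (84.8562240600586, 66.199462890625), 1.6575759649276733) [-147.78717375  -51.78899642  217.69004192] [np.float64(217.9), np.float64(217.8), np.float64(217.7)] [np.float64(217.7), np.float64(217.7), np.float64(217.9)]
top 1121 ((-149.08529663085938, -55.80137634277344), (62.5247917175293, 85.80960083007812), 89.90048217773438) [-149.36249522  -54.84860353  220.01262827] [np.float64(219.8), np.float64(220.1), np.float64(220.0)] [np.float64(220.1), np.float64(220.2), np.float64(220.1)]
```

View pics/cscenez.png

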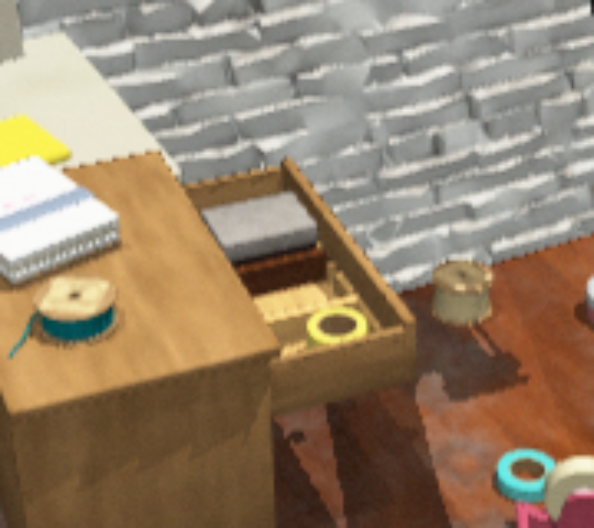

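View pics/ctopz.png

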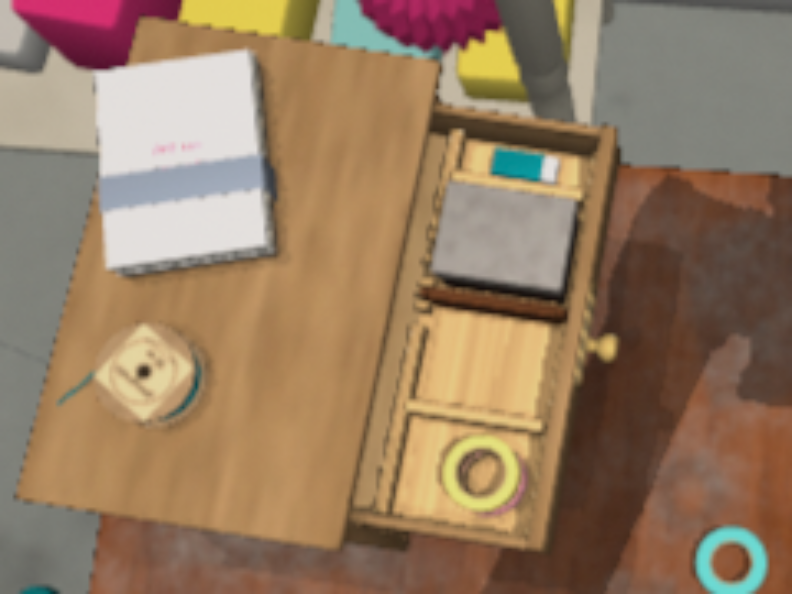

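>>> {"method": "jog_arm", "body": {"targets": [[0, 0, 0, 0, 0, 0, 7.2], [0, 0, 0, 0, 0, 0, 7.2]]}}

```text
time: 25.3
position: [0.5119, -0.2399, 0.3523]
tool_rot: [0.062, 1.57, -0.064]
ft_force: [-0.3, 1.0, -0.1]
grip_width: 0.828
```

```bash
python3 -c "
from bench import *
print(close_job())"
```

```text
the job is handed in; nothing more can be done
None
```

I pulled the drawer out to its stop, moved the divider from slot 1 to slot 3, and set the gift box on the compartment floor. I let both go, moved the arm clear and handed the job in at about 25.3 s; no verdict was reported.

What the last pictures showed:
- **Drawer:** its front wall is about 64 mm further out than at the start, which puts it at the stop. I also felt the stop as a rise to 4.5 N while pulling.
- **Divider:** upright, top edge at about 199–200 mm (200 expected when fully down). It sits about 1–3 mm across from the middle of slot 3, against the 5 mm allowed.
- **Gift box:** flat, with its top at 220 mm as expected. By the top camera it is within 1 mm of the compartment centre.
- **Bystanders:** I never touched the candle tin or the ribbon spool, but I did not re-measure where they are.

**Camera disagreement:** the scene camera put the box about 3 mm further across and its top 2 mm lower than the top camera did. I put this down to its slanted view picking up part of the box's side; it is still within the limits.

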